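# Line up the retouching paints by shade

## Robot

A 6-joint arm with a two-finger parallel gripper is mounted at the origin on the work surface. World frame = base frame: x ahead of the robot, y to its left, z up, the work surface at z = 0. Lengths are in m, angles in rad, forces in N, time in s.
With the tool pointing down it reaches from about 0.35 to 0.85 m from the base axis. Payload 8.1 kg.
Tool frame: the origin (TCP) lies midway between the tips of the shut fingers; the grasp point (between the pads) lies 19 mm behind it; y points along the fingers, x is the direction in which the jaws open and shut, and the axes are right-handed (so a half turn about y gives the same grasp; the last joint's range is limited). The gripper opens to 85 mm and grips with 20 to 120 N. Pads are 22 mm wide; open, the fingers measure 114 mm over their backs; the gripper's body (76 mm by 85 mm) begins 54 mm behind the grasp point. The pads swing forward as they close: fully open they stand 13 mm farther back than shut.
Start: joints at [-1.395, 0.13, 1.488, -0, 1.523, -0.085], TCP at [0.155, -0.58, 0.231] pointing down, gripper open.
Joint ranges: [-2.96, 2.96], [-0.89, 2.26], [0.02, 2.5], [-1.34, 4.48], [0, 2.73], [-2.66, 2.66]. Speed limits (rad/s): [2.39, 2.39, 2.79, 3.14, 3.14, 3.14].

## Interface

Orientations are given as a rotation vector (axis times angle).
In Python, from workcell import robot gives the robot as it stands.
- The arm moves only by the shell command python3 -m creep 'ROWS' [FORCE]. ROWS is text: rows parted by semicolons, each of 7 numbers parted by spaces: the finger opening in mm, from 0 to 85.4, then the shift along the tool's x, y, z in mm, then the turn, a rotation vector about the tool's x, y, z in rad. A call has 1 to 20 rows; each row is the pose to reach, as a shift and turn from the pose commanded when the call began, along the tool's axes at that moment; what a row does not reach only later rows make up. A row lasts 1/12 s, in which the tool goes at most 41.7 mm and 7.16 degrees, less where a joint would pass 70% of its speed; a pose out of reach is approached as far as the arm can. A call with a gripper value outside its range is refused whole. The fingers move at their own pace and stop on an object; FORCE is the grip in N (left out, the last holds). Time passes only in rows, so rows that repeat a pose let the fingers close. It gives the time, the measured TCP pose, the force and the opening at its end, in the units of the state.
- robot.sense(): the state, without advancing time (a new reading comes with each control period).
- robot.camera(name): name is "side" or "top" or "wrist"; returns a dict with "img" (384x512x3 uint8, red, green, blue), "camera_matrix" (3x3 intrinsics, pixels), "R" (3x3) and "t" (3): a world point X has camera coordinates R X + t. Camera axes: x right, y down, z forward; pixel columns grow to the right and rows downward; lengths in m; the calibration is good to about 2 mm. The wrist camera is an equidistant fisheye: a pixel r from the principal point sees the ray r / f radians off the axis. A picture is of the moment at which its call begins. There is no depth.
- robot.hand_in(): hands the job in, once; it reports no verdict.
Trained networks look in the newest picture that a camera, given by its name, has taken for a name from the list of things; names that differ only in an ending like _2 or _b are one class to them, and where a whole thing is asked for, a point or a joint stands for the part that bears it (a point fixed in the world has none). Each returns a list of dicts, best first, with "confidence" (0 to 1); they miss things now and then, are a little off and sometimes report something else, mostly with a low value. They report only what shows in the picture. A call takes as long as a camera call. They do not tell look-alikes from the thing itself.
- robot.spot_in(camera, target): "rect" ([left, top, width, height] in pixels, round what is visible of it).
The state is a dict: "t": time; "joint_pos": joint angles; "qd": joint speeds; "joint_efforts": joint torques, N m; "tcp_pos": TCP position; "tool_rot": TCP orientation; "ft_force": force on the tool from outside, world axes, zero at the start; "wrist_torque": the same for the moment, N m; "finger_gap": finger opening in m.
Only numpy, scipy, OpenCV 4.12 (cv2) and the standard library are available. Lean on these libraries where they do the work, as an engineer would, in place of code of your own. Each camera call takes 0.05 s, during which the arm holds its last target.

## Task

Line up the four green paint jars on the wooden board from palest to darkest, with the palest on the mark next to the white block and the darkest on the mark next to the black block. Stand each jar upright in the middle of its own mark, let go of it, and leave the bronze vase where it is.

Things in the scene. Friction and masses are not known exactly. Their poses are not given: they have to be found in the camera images.
- jar_palest: Loose closed paint jar, very pale whitish green, body and lid alike; shade 1 of 4 counted from the palest. Round, 62 mm tall: body 46 mm in diameter up to 43 mm, above it a lid 40 mm in diameter; a white paper band 14 to 27 mm up. 85 to 170 g. Origin at the centre of its underside, z up. Starts upright on the table (z = 0) between the robot and the board.
- jar_light: Loose closed paint jar, light leaf-grey green, body and lid alike; shade 2 of 4 counted from the palest. Round, 62 mm tall: body 46 mm in diameter up to 43 mm, above it a lid 40 mm in diameter; a white paper band 14 to 27 mm up. 85 to 170 g. Origin at the centre of its underside, z up. Starts upright on the table (z = 0) between the robot and the board.
- jar_mid: Loose closed paint jar, deep mid green, body and lid alike; shade 3 of 4 counted from the palest. Round, 62 mm tall: body 46 mm in diameter up to 43 mm, above it a lid 40 mm in diameter; a white paper band 14 to 27 mm up. 85 to 170 g. Origin at the centre of its underside, z up. Starts upright on the table (z = 0) between the robot and the board.
- jar_darkest: Loose closed paint jar, almost black green, body and lid alike; shade 4 of 4 counted from the palest. Round, 62 mm tall: body 46 mm in diameter up to 43 mm, above it a lid 40 mm in diameter; a white paper band 14 to 27 mm up. 85 to 170 g. Origin at the centre of its underside, z up. Starts upright on the table (z = 0) between the robot and the board.
- mark_a: Mark printed on the wooden board: fixed flat white disc with black rim, 62 mm in diameter. Origin at its centre on the board's top face, 10 mm above the table; y along the row from d to a. The fixed board is 75 x 460 mm, 10 mm thick; marks a, b, c, d lie 85 mm apart along its centre line. This is number 1 of 4 from the +y end.
- mark_b: Mark printed on the wooden board: fixed flat white disc with black rim, 62 mm in diameter. Origin at its centre on the board's top face, 10 mm above the table; y along the row from d to a. The fixed board is 75 x 460 mm, 10 mm thick; marks a, b, c, d lie 85 mm apart along its centre line. This is number 2 of 4 from the +y end.
- mark_c: Mark printed on the wooden board: fixed flat white disc with black rim, 62 mm in diameter. Origin at its centre on the board's top face, 10 mm above the table; y along the row from d to a. The fixed board is 75 x 460 mm, 10 mm thick; marks a, b, c, d lie 85 mm apart along its centre line. This is number 3 of 4 from the +y end.
- mark_d: Mark printed on the wooden board: fixed flat white disc with black rim, 62 mm in diameter. Origin at its centre on the board's top face, 10 mm above the table; y along the row from d to a. The fixed board is 75 x 460 mm, 10 mm thick; marks a, b, c, d lie 85 mm apart along its centre line. This is number 4 of 4 from the +y end.
- white_block: White block fixed on the board just beyond one end of the row, 72.5 mm from the centre of the end mark (a or d, it varies); shows the row's light end. 55 mm across the board, 24 mm along it, 22 mm tall (top 32 mm above the table). Origin at the centre of its underside. A like black block stands at the other end.
- vase: Bystander: dark green-brown bronze vase with an open mouth, loose and standing to the robot's right, 195 mm tall, 147 mm in diameter at its widest, 0.9 kg. Origin at the centre of its underside. A copper tube, 76 mm in diameter and 120 mm tall, stands near it, and a pair of yellow pliers lies to the robot's left.
Not all that is in view belongs to the job. Leave any pink look-alike of the jar_darkest alone.

How it is judged:
By the outcome, as a careful person would: the job done as asked, in the order asked, and still so for the second after the job is handed in, with the robot touching nothing.
It also fails if it takes over 102 s, if anything falls off the work surface, if the arm or the gripper's body presses on something with over 40 N, if the wrist force passes 120 N, or if a joint passes its speed limit or range.

## Working session

There is one attempt and no reset: what is moved stays moved. The work goes in short steps, Python scripts to look and compute and a shell command to move; the robot and the scene stay as the last step left them, time stands still between calls to the robot, and variables do not carry over. Pictures are saved under pics/ and viewed, and the job is handed in when it is done.

```bash
ls; mkdir -p pics
python3 - <<'E'
from workcell import robot
import cv2
s=robot.sense();print(s)
for n in("top","side","wrist"):
    c=robot.camera(n);cv2.imwrite(f"pics/{n}0.png",c["img"][:,:,::-1]);print(n,c["camera_matrix"],c["R"],c["t"])
E
```

```text
pics
{'t': 0.0, 'joint_pos': array([-1.39538703e+00,  1.31163731e-01,  1.48930520e+00, -2.30303026e-05,
        1.52298898e+00, -8.53909510e-02]), 'qd': array([-0.00072252, -0.00118166,  0.00035023,  0.00088854, -0.00065834,
        0.00018339]), 'joint_efforts': array([-3.77013748e-04, -5.69403076e+01, -5.00545692e+01, -1.52376383e-04,
        1.53876253e-02, -1.81824544e-05]), 'tcp_pos': array([ 0.15463327, -0.57915401,  0.23022866]), 'tool_rot': array([-1.32007385,  1.01592924, -1.01360961]), 'ft_force': array([-0.34427884, -0.03988554, -0.44168981]), 'wrist_torque': array([-0.00412387,  0.0138512 , -0.03663846]), 'finger_gap': 0.08513183503754594}
top [[365.53580287   0.         253.50380635]
 [  0.         365.53580287 194.47662092]
 [  0.           0.           1.        ]] [[ 0.1075314  -0.99419572 -0.00344613]
 [-0.97265351 -0.1044824  -0.20743329]
 [ 0.20586923  0.02565748 -0.9782431 ]] [-0.13918817  0.52542986  0.80341887]
side [[347.8310619    0.         257.64412943]
 [  0.         347.8310619  189.6238221 ]
 [  0.           0.           1.        ]] [[-0.97009628 -0.24261706 -0.00708354]
 [-0.17298332  0.71155107 -0.68100796]
 [ 0.17026445 -0.65941795 -0.73224175]] [0.48063335 0.19225649 0.94048416]
wrist [[297.31863964   0.         254.56070231]
 [  0.         297.31863964 190.1125549 ]
 [  0.           0.           1.        ]] [[ 0.25773618 -0.96621348 -0.00189229]
 [-0.91894819 -0.24573234  0.30846367]
 [-0.29850676 -0.07776333 -0.95123424]] [-0.5990989  -0.03983917  0.38087907]
```

View pics/top0.png

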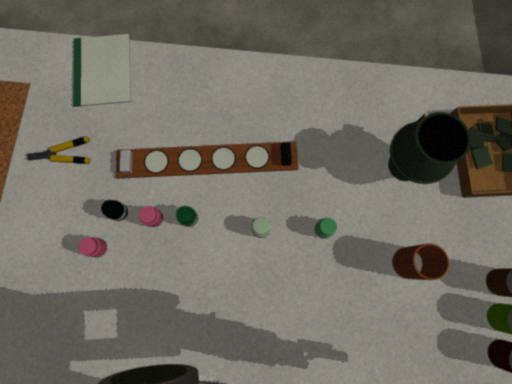

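View pics/side0.png

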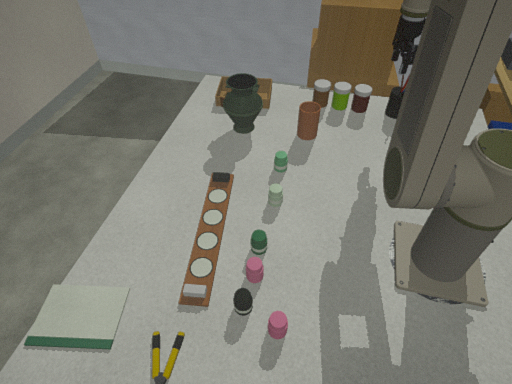

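View pics/wrist0.png

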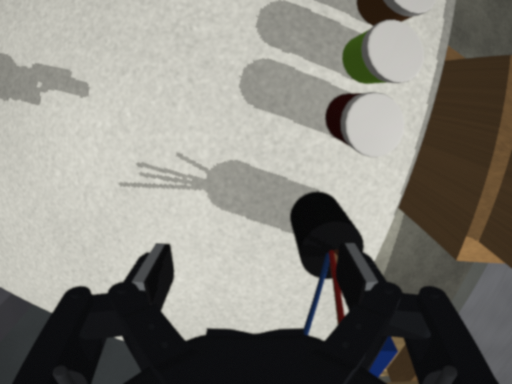

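Run:
```python
from workcell import robot
for n in("jar_palest","jar_light","jar_mid","jar_darkest","mark_a","mark_b","mark_c","mark_d","white_block","vase"):
  for c in("top","side"):
    print(n,c,[([round(float(v)) for v in r["rect"]],round(r["confidence"],2)) for r in robot.spot_in(c,n)][:6])
```

```text
jar_palest top [([251, 218, 21, 22], 0.73), ([387, 112, 86, 72], 0.34)]
jar_palest side [([271, 185, 13, 18], 0.8), ([230, 286, 22, 28], 0.46)]
jar_light top [([313, 219, 22, 19], 0.64)]
jar_light side [([273, 150, 16, 24], 0.52)]
jar_mid top [([175, 207, 20, 22], 0.65)]
jar_mid side [([248, 229, 21, 29], 0.57)]
jar_darkest top [([75, 238, 32, 21], 0.96), ([141, 205, 23, 19], 0.95), ([101, 199, 25, 17], 0.94)]
jar_darkest side [([271, 312, 20, 26], 0.96), ([232, 290, 21, 23], 0.88), ([247, 258, 14, 25], 0.61)]
mark_a top [([142, 146, 26, 29], 0.88), ([181, 148, 20, 24], 0.85), ([209, 148, 30, 20], 0.84), ([244, 145, 25, 25], 0.76)]
mark_a side [([197, 233, 19, 13], 0.85), ([201, 206, 22, 19], 0.83), ([192, 256, 19, 21], 0.77), ([209, 192, 20, 11], 0.67)]
mark_b top [([142, 146, 26, 29], 0.88), ([181, 148, 20, 24], 0.85), ([209, 148, 30, 20], 0.84), ([244, 145, 25, 25], 0.76)]
mark_b side [([197, 233, 19, 13], 0.85), ([201, 206, 22, 19], 0.83), ([192, 256, 19, 21], 0.77), ([209, 192, 20, 11], 0.67)]
mark_c top [([142, 146, 26, 29], 0.88), ([181, 148, 20, 24], 0.85), ([209, 148, 30, 20], 0.84), ([244, 145, 25, 25], 0.76)]
mark_c side [([197, 233, 19, 13], 0.85), ([201, 206, 22, 19], 0.83), ([192, 256, 19, 21], 0.77), ([209, 192, 20, 11], 0.67)]
mark_d top [([142, 146, 26, 29], 0.88), ([181, 148, 20, 24], 0.85), ([209, 148, 30, 20], 0.84), ([244, 145, 25, 25], 0.76)]
mark_d side [([197, 233, 19, 13], 0.85), ([201, 206, 22, 19], 0.83), ([192, 256, 19, 21], 0.77), ([209, 192, 20, 11], 0.67)]
white_block top [([251, 217, 17, 22], 0.69), ([120, 149, 12, 24], 0.65)]
white_block side [([231, 288, 19, 23], 0.54), ([182, 284, 24, 16], 0.52)]
vase top [([388, 112, 83, 71], 0.83), ([143, 149, 26, 24], 0.45)]
vase side [([219, 72, 48, 62], 0.75)]
```

Run:
```python
import cv2,numpy as np
im=cv2.imread("pics/top0.png")
a=cv2.resize(im[135:265,70:345],None,fx=2.8,fy=2.8,interpolation=cv2.INTER_CUBIC)
cv2.imwrite("pics/crop_top.png",np.clip(a*1.6,0,255).astype(np.uint8))
im=cv2.imread("pics/side0.png")
a=cv2.resize(im[140:345,170:310],None,fx=2.9,fy=2.9,interpolation=cv2.INTER_CUBIC)
cv2.imwrite("pics/crop_side.png",np.clip(a*1.6,0,255).astype(np.uint8))
from workcell import robot
from scipy.spatial.transform import Rotation as R
s=robot.sense();print(R.from_rotvec(s['tool_rot']).as_matrix().round(3))
```

```text
[[ 0.258  0.     0.966]
 [-0.966 -0.     0.258]
 [ 0.    -1.     0.   ]]
```

View pics/crop_top.png

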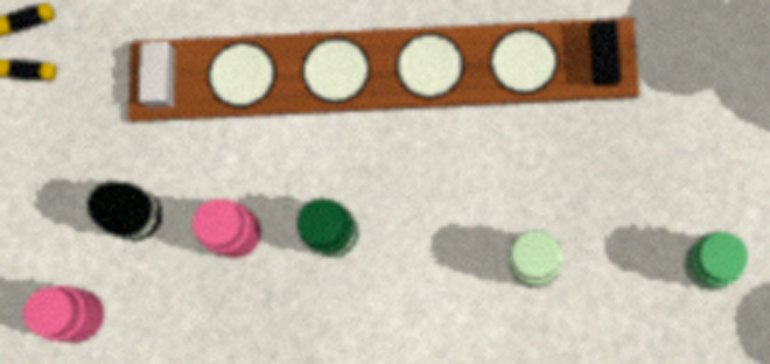

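View pics/crop_side.png

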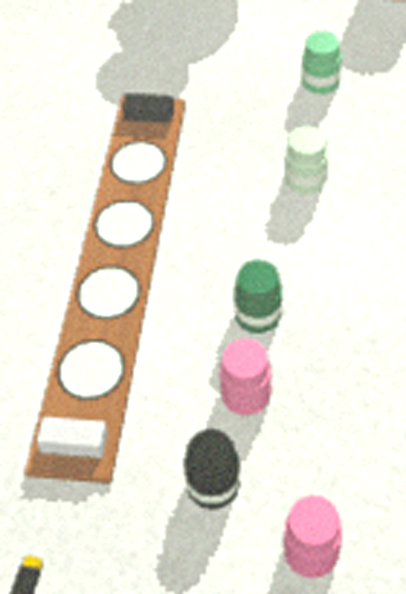

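```bash
cat > h.py <<'E'
import cv2,numpy as np
from scipy.optimize import minimize,least_squares
def proj(c,X):
    Y=np.atleast_2d(X)@np.array(c["R"]).T+np.array(c["t"]); K=c["camera_matrix"]
    return Y[:,:2]/Y[:,2:]*[K[0,0],K[1,1]]+[K[0,2],K[1,2]]
def back(c,uv,z):
    K=c["camera_matrix"];R=np.array(c["R"]);t=np.array(c["t"])
    d=R.T@np.linalg.solve(K,[uv[0],uv[1],1.]);o=-R.T@t
    return o+d*(z-o[2])/d[2]
th=np.linspace(0,2*np.pi,40)
def ring(x,y,r,z): return np.c_[x+r*np.cos(th),y+r*np.sin(th),0*th+z]
def jarpts(x,y,z0=0): return np.vstack([ring(x,y,.023,z0),ring(x,y,.023,z0+.043),ring(x,y,.020,z0+.062)])
def model(c,x,y,z0=0,s=8,box=None):
    p=proj(c,jarpts(x,y,z0)); h=cv2.convexHull(((p-box[:2]+.5)*s-.5).astype(np.float32))
    m=np.zeros((box[3]*s,box[2]*s),np.float32); cv2.fillPoly(m,[np.round(h*16).astype(int)],1,shift=4)
    return cv2.resize(m,(box[2],box[3]),interpolation=cv2.INTER_AREA)
E
python3 - <<'E'
from workcell import robot
import cv2,numpy as np
from h import *
C={n:robot.camera(n) for n in("top","side")}
J={"palest":((261,228),(276,195)),"light":((325,228),(281,161)),"mid":((186,216),(259,242)),"darkest":((114,211),(243,302)),"pink1":((151,216),(255,270)),"pink2":((93,247),(278,325))}
for n,(t,s) in J.items():
    M={}
    for cn,p in(("top",t),("side",s)):
        im=C[cn]["img"].astype(np.uint8); hsv=cv2.cvtColor(im,cv2.COLOR_RGB2HSV)
        x0,y0=p[0]-20,p[1]-22; box=(x0,y0,40,44)
        w=hsv[y0:y0+44,x0:x0+40]
        if n=="darkest": m=w[...,2]<60
        elif n[:4]=="pink": m=(w[...,1]>75)&(w[...,0]>150)
        else: m=(w[...,1]>(40 if n=="palest" else 75))&(w[...,0]>35)&(w[...,0]<95)
        k,lab=cv2.connectedComponents(m.astype(np.uint8)); l=lab[22,20] 
        if l==0: l=1+np.argmax([(lab==i).sum() for i in range(1,k)])
        pts=np.argwhere(m & True if n=="palest" else lab==l)[:,::-1]
        hm=np.zeros((44,40),np.float32); cv2.fillConvexPoly(hm,cv2.convexHull(pts.astype(np.int32)),1)
        M[cn]=(hm,box)
    for use in(("top",),("side",),("top","side")):
        f=lambda q:sum(np.abs(model(C[cn],q[0],q[1],0,8,M[cn][1])-M[cn][0]).sum() for cn in use)
        q0=back(C["top"],t,.03)[:2]
        r=minimize(f,q0,method="Nelder-Mead",options=dict(initial_simplex=[q0,q0+[.01,0],q0+[0,.01]]))
        print(n,use,r.x.round(4),round(r.fun,1),M["top"][0].sum(),M["side"][0].sum())
for cn,pts in(("top",[(156,161),(190,160),(224,159),(257,157)]),("side",[(201,267),(207.5,241),(212.5,217),(218,197)])):
    im=C[cn]["img"]; g=im.min(2)
    for p in pts:
        y0,x0=int(p[1])-14,int(p[0])-14; w=im[y0:y0+29,x0:x0+29]; m=(w.min(2)>130).astype(np.uint8)
        k,lab,st,ce=cv2.connectedComponentsWithStats(m); l=lab[14,14]
        print(cn,p,st[l][2:],(ce[l]+[x0,y0]).round(1),back(C[cn],ce[l]+[x0,y0],.01).round(4))
E
```

```text
palest ('top',) [ 0.467  -0.1067] 37.8 296.0 197.0
palest ('side',) [ 0.4664 -0.1052] 120.6 296.0 197.0
palest ('top', 'side') [ 0.4667 -0.1067] 158.1 296.0 197.0
light ('top',) [ 0.4814 -0.2601] 69.1 311.0 151.0
light ('side',) [ 0.4853 -0.2863] 115.3 311.0 151.0
light ('top', 'side') [ 0.4817 -0.2599] 191.7 311.0 151.0
mid ('top',) [0.4738 0.0733] 73.8 304.0 242.0
mid ('side',) [0.4777 0.0559] 131.7 304.0 242.0
mid ('top', 'side') [0.4743 0.0721] 213.0 304.0 242.0
darkest ('top',) [0.4694 0.2469] 35.3 427.0 327.0
darkest ('side',) [0.4736 0.2377] 131.5 427.0 327.0
darkest ('top', 'side') [0.4698 0.2472] 172.2 427.0 327.0
pink1 ('top',) [0.4644 0.1582] 24.7 404.0 379.0
pink1 ('side',) [0.4649 0.1579] 40.7 404.0 379.0
pink1 ('top', 'side') [0.4647 0.1582] 66.2 404.0 379.0
pink2 ('top',) [0.3777 0.2821] 24.4 483.0 455.0
pink2 ('side',) [0.3776 0.2828] 43.3 483.0 455.0
pink2 ('top', 'side') [0.3778 0.2822] 68.9 483.0 455.0
top (156, 161) [1 1 1] [156. 161.] [0.6064 0.1732 0.01  ]
top (190, 160) [3 5 6] [190. 161.] [0.6155 0.0878 0.01  ]
top (224, 159) [1 1 1] [224. 159.] [0.6299 0.0031 0.01  ]
top (257, 157) [2 3 3] [257.7 158. ] [ 0.6416 -0.0812  0.01  ]
side (201, 267) [ 21  19 296] [200.9 266.9] [0.6066 0.1745 0.01  ]
side (207.5, 241) [ 19  16 246] [206.9 240.3] [0.6198 0.0907 0.01  ]
side (212.5, 217) [ 18  14 204] [212.3 216.6] [0.6332 0.0062 0.01  ]
side (218, 197) [ 17  12 169] [217.1 195.4] [ 0.6463 -0.0777  0.01  ]
```

```bash
cat >> h.py <<'E'
def uppts(x,y,z0=0): return np.vstack([ring(x,y,.023,z0+.027),ring(x,y,.023,z0+.043),ring(x,y,.020,z0+.062)])
def modelu(c,x,y,z0,box,s=8):
    p=proj(c,uppts(x,y,z0)); h=cv2.convexHull(((p-box[:2]+.5)*s-.5).astype(np.float32))
    m=np.zeros((box[3]*s,box[2]*s),np.float32); cv2.fillPoly(m,[np.round(h*16).astype(int)],1,shift=4)
    return cv2.resize(m,(box[2],box[3]),interpolation=cv2.INTER_AREA)
def jarmask(c,n,p):
    im=c["img"].astype(np.uint8); hsv=cv2.cvtColor(im,cv2.COLOR_RGB2HSV)
    x0,y0=p[0]-20,p[1]-22; w=hsv[y0:y0+44,x0:x0+40]
    if n=="darkest": m=w[...,2]<55
    else: m=(w[...,1]>(35 if n=="palest" else 70))&(w[...,0]>35)&(w[...,0]<95)
    if n=="palest": m=cv2.morphologyEx(m.astype(np.uint8),cv2.MORPH_OPEN,np.ones((3,3)))>0
    k,lab=cv2.connectedComponents(m.astype(np.uint8)); l=1+np.argmax([(lab==i).sum() for i in range(1,k)])
    return (lab==l).astype(np.float32),(x0,y0,40,44)
E
python3 - <<'E'
from workcell import robot
from h import *
C={n:robot.camera(n) for n in("top","side")}
J={"palest":((261,228),(276,195)),"light":((325,228),(281,161)),"mid":((186,216),(259,242)),"darkest":((114,211),(243,302))}
rows=[]
for n,(t,s) in J.items():
    M={"top":jarmask(C["top"],n,t),"side":jarmask(C["side"],n,s)}
    for use in(("top",),("side",),("top","side")):
        f=lambda q:sum(np.abs(modelu(C[cn],q[0],q[1],0,M[cn][1])-M[cn][0]).sum() for cn in use)
        q0=back(C["top"],t,.03)[:2]
        r=minimize(f,q0,method="Nelder-Mead",options=dict(initial_simplex=[q0,q0+[.01,0],q0+[0,.01]]))
        print(n,use,r.x.round(4),round(r.fun,1),M["top"][0].sum(),M["side"][0].sum())
    rows.append(np.hstack([np.vstack([cv2.resize(C[cn]["img"][b[1]:b[1]+44,b[0]:b[0]+40,::-1],(160,176)),cv2.cvtColor(cv2.resize(m*255,(160,176)).astype(np.uint8),cv2.COLOR_GRAY2BGR)]) for cn,(m,b) in M.items()]))
cv2.imwrite("pics/masks.png",cv2.resize(np.hstack(rows),None,fx=.62,fy=.62))
for cn,pts in(("top",[(156,161),(190,160),(224,159),(257,157)]),):
    im=C[cn]["img"].astype(np.uint8)
    for p in pts:
        y0,x0=int(p[1])-15,int(p[0])-15; w=im[y0:y0+31,x0:x0+31]; v=w.min(2); m=(v>.6*np.percentile(v,80)).astype(np.uint8)
        k,lab,st,ce=cv2.connectedComponentsWithStats(m); l=lab[15,15]
        print(cn,p,st[l][2:],(ce[l]+[x0,y0]).round(1),back(C[cn],ce[l]+[x0,y0],.01).round(4))
E
```

```text
palest ('top',) [ 0.4661 -0.107 ] 18.2 303.0 43.0
palest ('side',) [ 0.4583 -0.1176] 187.0 303.0 43.0
palest ('top', 'side') [ 0.4662 -0.1069] 208.6 303.0 43.0
light ('top',) [ 0.481  -0.2593] 36.7 304.0 150.0
light ('side',) [ 0.4807 -0.2608] 44.8 304.0 150.0
light ('top', 'side') [ 0.4812 -0.2593] 81.5 304.0 150.0
mid ('top',) [0.4732 0.072 ] 40.4 296.0 206.0
mid ('side',) [0.4743 0.0712] 84.8 296.0 206.0
mid ('top', 'side') [0.4734 0.0719] 125.9 296.0 206.0
darkest ('top',) [0.4694 0.2465] 54.3 375.0 264.0
darkest ('side',) [0.4706 0.2483] 111.8 375.0 264.0
darkest ('top', 'side') [0.4695 0.2471] 169.6 375.0 264.0
top (156, 161) [ 22  21 369] [155.7 161.1] [0.6061 0.1738 0.01  ]
top (190, 160) [ 22  21 370] [189.5 159.6] [0.6191 0.0896 0.01  ]
top (224, 159) [ 22  21 368] [223.1 158. ] [0.6323 0.0057 0.01  ]
top (257, 157) [ 22  21 365] [256.7 156.3] [ 0.6457 -0.0783  0.01  ]
```

View pics/masks.png

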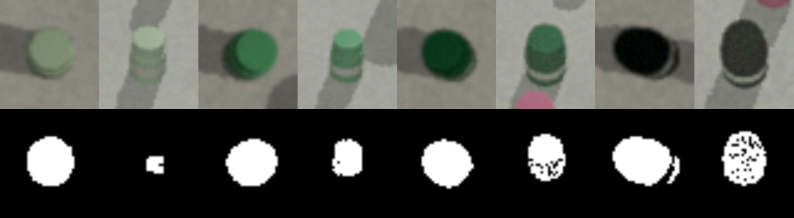

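```bash
cat >> h.py <<'E'
def plan(x,y,z,a=8.9):
    from workcell import robot
    from scipy.spatial.transform import Rotation as Ro
    s=robot.sense(); R=Ro.from_rotvec(s["tool_rot"]).as_matrix(); p=s["tcp_pos"]
    a=np.radians(a); T=np.array([[np.cos(a),0,-np.sin(a)],[np.sin(a),0,np.cos(a)],[0,-1,0]])
    print("t",round(s["t"],2),"tcp",p.round(4),"gap",round(s["finger_gap"],4),"F",s["ft_force"].round(1),"yaw",np.degrees(np.arctan2(R[1,0],R[0,0])).round(2),"ydown",R[:,1].round(3))
    print("shift mm",(R.T@(np.array([x,y,z])-p)*1000).round(1),"turn",Ro.from_matrix(R.T@T).as_rotvec().round(3))
E
python3 - <<'E'
from h import *
from workcell import robot
C={n:robot.camera(n) for n in("top","side")}
print("vase",back(C["side"],(244,125),0),"tube",back(C["side"],(308,133),0),back(C["top"],(431,262),.12))
plan(.466,-.107,.2)
E
```

```text
vase [ 0.66624778 -0.46315552  0.        ] tube [ 0.41605625 -0.47156328  0.        ] [ 0.42026731 -0.46643918  0.12      ]
t 1.45 tcp [ 0.1547 -0.5797  0.2313] gap 0.0854 F [ 0.4 -0.6 -0.5] yaw -75.06 ydown [ 0. -0. -1.]
shift mm [-376.5   31.3  422.6] turn [ 0.    -1.465  0.   ]
```

Candidates in the top image:
- palest: (261,228)
- light: (326,228)
- mid: (187,216)
- near-black green: (115,210)
- pink look-alikes of the darkest jar: (151,216) and (93,247), to be left alone
- other greenish things: the vase at (430,150) and the green jar at (500,318), which are not part of the job

The crops confirm the four green jars by their paper bands and shades. The white block is at the mark_a end.

The first target is the palest jar.

```bash
python3 -m creep '85 -376.5 31 422.6 0 -1.465 0;85 -376.5 31 422.6 0 -1.465 0;85 -376.5 31 422.6 0 -1.465 0;85 -376.5 31 422.6 0 -1.465 0;85 -376.5 31 422.6 0 -1.465 0;85 -376.5 31 422.6 0 -1.465 0;85 -376.5 31 422.6 0 -1.465 0;85 -376.5 31 422.6 0 -1.465 0;85 -376.5 31 422.6 0 -1.465 0;85 -376.5 31 422.6 0 -1.465 0;85 -376.5 31 422.6 0 -1.465 0;85 -376.5 31 422.6 0 -1.465 0;85 -376.5 31 422.6 0 -1.465 0;85 -376.5 31 422.6 0 -1.465 0;85 -376.5 31 422.6 0 -1.465 0;85 -376.5 31 422.6 0 -1.465 0;85 -376.5 31 422.6 0 -1.465 0;85 -376.5 31 422.6 0 -1.465 0' 40
python3 - <<'E'
from h import *
from workcell import robot
c=robot.camera("wrist");cv2.imwrite("pics/w1.png",c["img"][:,:,::-1])
plan(.466,-.107,.008)
# fisheye projection of jar bottom & top
K=c["camera_matrix"]
for X in([.466,-.107,.062],[.466,-.107,0]):
    Y=np.array(c["R"])@X+c["t"];r=np.hypot(*Y[:2]);t=np.arctan2(r,Y[2]);print(K[:2,2]+K[0,0]*t*Y[:2]/r)
E
```

```text
t: 2.95
tcp_pos: [0.4656, -0.1078, 0.2004]
tool_rot: [-1.568, -0.121, 0.121]
ft_force: [-0.2, 0.6, -0.3]
finger_gap: 0.085
t 3.0 tcp [ 0.4656 -0.108   0.2004] gap 0.0847 F [-0.   0.2 -0.2] yaw 8.79 ydown [ 0. -0. -1.]
shift mm [  0.6 192.4   1. ] turn [ 0.    -0.002  0.   ]
[254.748805   177.54523637]
[254.71210441 163.49543071]
```

View pics/w1.png

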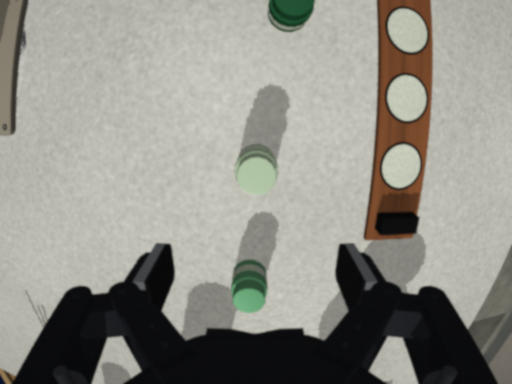

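The wrist view shows the palest jar's lid at (257,175), against a predicted (255,178), so it agrees within 2–3 mm. I'm descending.

```bash
python3 -m creep '85 1 40 2 0 -0.002 0;85 1 80 2 0 -0.002 0;85 1 120 2 0 -0.002 0;85 1 150 2 0 -0.002 0;85 1 175 2 0 -0.002 0;85 1 190 2 0 -0.002 0;85 1 192 2 0 -0.002 0;85 1 192 2 0 -0.002 0;40 1 192 2 0 -0.002 0;40 1 192 2 0 -0.002 0;40 1 192 2 0 -0.002 0;40 1 192 2 0 -0.002 0;40 1 192 2 0 -0.002 0;40 1 192 2 0 -0.002 0;40 1 192 2 0 -0.002 0;40 1 192 2 0 -0.002 0' 40
python3 - <<'E'
from h import *
from workcell import robot
c=robot.camera("wrist");cv2.imwrite("pics/w2.png",c["img"][:,:,::-1])
plan(.466,-.107,.12)
E
```

```text
t: 4.33
tcp_pos: [0.468, -0.1054, 0.0101]
tool_rot: [-1.569, -0.125, 0.121]
ft_force: [-1.5, -0.8, 6.1]
finger_gap: 0.0451
t 4.38 tcp [ 0.468  -0.1054  0.0101] gap 0.0451 F [-1.5 -1.4  4.7] yaw 9.0 ydown [ 0.003 -0.001 -1.   ]
shift mm [  -2.  -109.9   -1.4] turn [0.002 0.002 0.002]
```

View pics/w2.png

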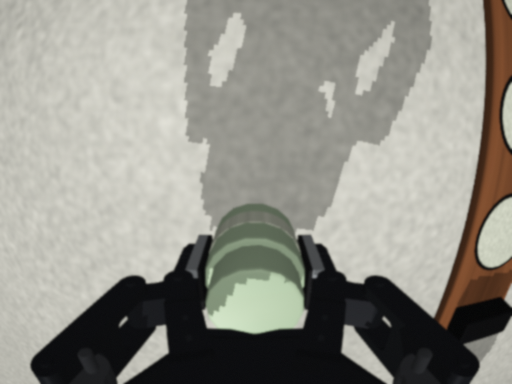

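```bash
python3 -m creep '40 0 -20 0 0 0 0;40 0 -50 0 0 0 0;40 0 -90 0 0 0 0;40 0 -110 0 0 0 0;40 0 -110 0 0 0 0' 40
python3 - <<'E'
from h import *
plan(.6063,.1741,.122)
E
```

```text
t: 4.8
tcp_pos: [0.4707, -0.1061, 0.1252]
tool_rot: [-1.572, -0.131, 0.116]
ft_force: [1.7, -0.1, -0.2]
finger_gap: 0.0456
t 4.8 tcp [ 0.4707 -0.1061  0.1252] gap 0.0456 F [ 1.7 -0.1 -0.2] yaw 9.01 ydown [ 0.01  -0.004 -1.   ]
shift mm [177.8   3.6 255.5] turn [0.005 0.002 0.01 ]
```

```bash
python3 -m creep '40 25 3 36 0 0 0;40 50 3 72 0 0 0;40 75 3 108 0 0 0;40 100 3 144 0 0 0;40 125 3 180 0 0 0;40 150 3 216 0 0 0;40 170 3 245 0 0 0;40 177.5 3 255.5 0.005 0.002 0.008;40 177.5 3 255.5 0.005 0.002 0.008;40 177.5 3 255.5 0.005 0.002 0.008;40 177.5 3 255.5 0.005 0.002 0.008' 40
python3 - <<'E'
from h import *
from workcell import robot
plan(.6063,.1741,.02)
for n in("wrist","top","side"):
    c=robot.camera(n);cv2.imwrite(f"pics/{n}3.png",c["img"][:,:,::-1])
a=cv2.imread("pics/wrist3.png");b=cv2.imread("pics/top3.png")[100:260,80:300];d=cv2.imread("pics/side3.png")[150:350,150:330]
cv2.imwrite("pics/m3.png",np.hstack([cv2.resize(x,(int(x.shape[1]*300/x.shape[0]),300)) for x in(b,d)]))
E
```

```text
t: 5.72
tcp_pos: [0.6013, 0.1748, 0.1145]
tool_rot: [-1.564, -0.114, 0.13]
ft_force: [-0.3, -0.3, -1.3]
finger_gap: 0.0451
t 5.72 tcp [0.6013 0.1748 0.1145] gap 0.0451 F [-0.3 -0.3 -1.3] yaw 8.9 ydown [-0.01   0.003 -1.   ]
shift mm [ 5.7 94.4 -1.9] turn [-0.004 -0.    -0.009]
```

View pics/m3.png

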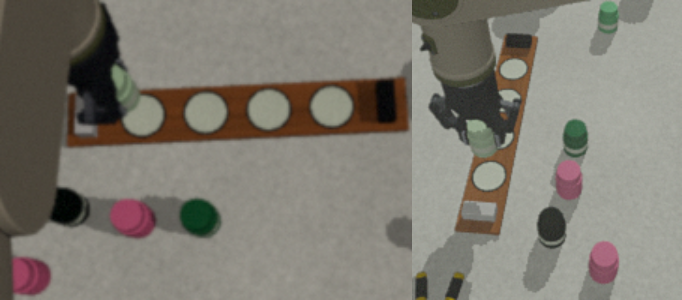

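View pics/wrist3.png

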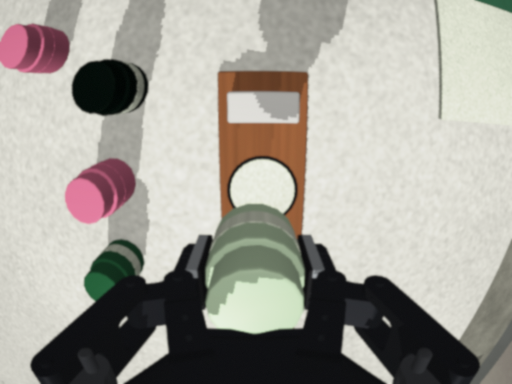

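```bash
python3 -m creep '40 0 0 0 0 0 0;40 0 0 0 0 0 0;40 0 0 0 0 0 0;40 0 0 0 0 0 0' 40
python3 - <<'E'
from h import *
plan(.6063,.1741,.03)
E
```

```text
t: 6.2
tcp_pos: [0.602, 0.1749, 0.1155]
tool_rot: [-1.563, -0.115, 0.128]
ft_force: [-0.1, 0.7, -1.9]
finger_gap: 0.0443
t 6.2 tcp [0.602  0.1749 0.1155] gap 0.0443 F [-0.1  0.7 -1.9] yaw 8.85 ydown [-0.008  0.004 -1.   ]
shift mm [ 4.8 85.4 -1.9] turn [-0.005 -0.001 -0.008]
```

```bash
python3 -m creep '40 4 20 -2 -0.005 -0.001 -0.008;40 5 45 -2 -0.005 -0.001 -0.008;40 5 65 -2 -0.005 -0.001 -0.008;40 5 78 -2 -0.005 -0.001 -0.008;40 5 85 -2 -0.005 -0.001 -0.008;40 5 85 -2 -0.005 -0.001 -0.008;40 5 85 -2 -0.005 -0.001 -0.008;40 5 85 -2 -0.005 -0.001 -0.008' 40
python3 - <<'E'
from h import *
plan(.6063,.1741,.021)
E
```

```text
t: 6.87
tcp_pos: [0.6077, 0.1746, 0.0319]
tool_rot: [-1.567, -0.124, 0.121]
ft_force: [-0.1, -0.3, -1.7]
finger_gap: 0.045
t 6.87 tcp [0.6077 0.1746 0.0319] gap 0.045 F [-0.1 -0.3 -1.7] yaw 8.94 ydown [ 0.002  0.    -1.   ]
shift mm [-1.5 10.9 -0.3] turn [-0.     0.001  0.002]
```

```bash
python3 -m creep '40 -1.5 4 0 0 0 0.002;40 -1.5 7 0 0 0 0.002;40 -1.5 9 0 0 0 0.002;40 -1.5 10.5 0 0 0 0.002;40 -1.5 10.5 0 0 0 0.002;40 -1.5 10.5 0 0 0 0.002' 40
python3 - <<'E'
from h import *
plan(.6063,.1741,.021)
E
```

```text
t: 7.37
tcp_pos: [0.6051, 0.1742, 0.0202]
tool_rot: [-1.567, -0.121, 0.124]
ft_force: [-2.0, -0.8, 4.7]
finger_gap: 0.0447
t 7.37 tcp [0.6051 0.1742 0.0202] gap 0.0447 F [-2.  -0.8  4.7] yaw 8.94 ydown [-0.002 -0.    -1.   ]
shift mm [ 1.1 -0.8 -0.2] turn [-0.     0.001 -0.002]
```

```bash
python3 -m creep '60 0 0 0 0 0 0;85 0 0 0 0 0 0;85 0 0 0 0 0 0;85 0 0 0 0 0 0;85 0 0 0 0 0 0;85 0 0 0 0 0 0;85 0 0 0 0 0 0;85 0 -20 0 0 0 0;85 0 -60 0 0 0 0;85 0 -100 0 0 0 0;85 0 -140 0 0 0 0;85 0 -160 0 0 0 0;85 0 -160 0 0 0 0'
python3 - <<'E'
from h import *
plan(.481,-.2595,.18)
E
```

```text
t: 8.45
tcp_pos: [0.6091, 0.175, 0.1878]
tool_rot: [-1.566, -0.13, 0.115]
ft_force: [1.2, 0.1, 0.7]
finger_gap: 0.0853
t 8.45 tcp [0.6091 0.175  0.1878] gap 0.0853 F [1.2 0.1 0.7] yaw 8.94 ydown [ 0.009  0.002 -1.   ]
shift mm [-194.1    5.7 -409.3] turn [-0.001  0.001  0.01 ]
```

```bash
python3 -m creep '85 -194 0 -409 0 0 0.005;85 -194 0 -409 0 0 0.005;85 -194 0 -409 0 0 0.005;85 -194 0 -409 0 0 0.005;85 -194 0 -409 0 0 0.005;85 -194 0 -409 0 0 0.005;85 -194 0 -409 0 0 0.005;85 -194 0 -409 0 0 0.005;85 -194 0 -409 0 0 0.005;85 -194 0 -409 0 0 0.005;85 -194 0 -409 0 0 0.005;85 -194 0 -409 0 0 0.005;85 -194 0 -409 0 0 0.005;85 -194 0 -409 0 0 0.005;85 -194 0 -409 0 0 0.005;85 -194 0 -409 0 0 0.005'
cat >> h.py <<'E'
def fish(c,X):
    K=c["camera_matrix"];Y=np.array(c["R"])@X+c["t"];r=np.hypot(*Y[:2]);t=np.arctan2(r,Y[2]);return (K[:2,2]+K[0,0]*t*Y[:2]/r).round(1)
def fitjar(C,n,t,s,z0):
    M={}
    if t: M["top"]=jarmask(C["top"],n,t)
    if s: M["side"]=jarmask(C["side"],n,s)
    for use in [(k,) for k in M]:
        f=lambda q:sum(np.abs(modelu(C[cn],q[0],q[1],z0,M[cn][1])-M[cn][0]).sum() for cn in use)
        q0=back(C[use[0]],t if use[0]=="top" else s,z0+.03)[:2]
        r=minimize(f,q0,method="Nelder-Mead",options=dict(initial_simplex=[q0,q0+[.01,0],q0+[0,.01]]))
        print(n,use,r.x.round(4),round(r.fun,1),M[use[0]][0].sum())
E
python3 - <<'E'
from h import *
from workcell import robot
plan(.481,-.2595,.008)
C={}
for n in("wrist","top","side"):
    C[n]=c=robot.camera(n);cv2.imwrite(f"pics/{n}4.png",c["img"][:,:,::-1])
print(fish(C["wrist"],[.481,-.2595,.062]))
p=proj(C["top"],[.6063,.1741,.045])[0];q=proj(C["side"],[.6063,.1741,.045])[0];print(p,q)
fitjar(C,"palest",tuple(p.astype(int)),tuple(q.astype(int)),.01)
fitjar(C,"mid",(186,216),(259,242),0)
x=cv2.imread("pics/top4.png")[120:260,80:300];y=cv2.imread("pics/side4.png")[150:350,150:330]
cv2.imwrite("pics/m4.png",np.hstack([cv2.resize(v,(int(v.shape[1]*350/v.shape[0]),350)) for v in(x,y[:, :120])]))
E
```

```text
t: 9.78
tcp_pos: [0.4777, -0.2586, 0.1799]
tool_rot: [-1.567, -0.118, 0.13]
ft_force: [-0.8, 0.6, -0.1]
finger_gap: 0.0851
t 9.78 tcp [ 0.4777 -0.2586  0.1799] gap 0.0851 F [-0.8  0.6 -0.1] yaw 9.05 ydown [-0.007 -0.001 -1.   ]
shift mm [  4.3 171.9  -1.5] turn [-0.     0.003 -0.007]
[258.5 186. ]
[151.80981225 156.71107515] [199.37422608 259.74146133]
palest ('top',) [0.6031 0.1713] 37.5 361.0
palest ('side',) [0.6045 0.1743] 118.6 213.0
mid ('top',) [0.4735 0.072 ] 40.1 296.0
mid ('side',) [0.4748 0.0735] 75.6 216.0
```

View pics/m4.png

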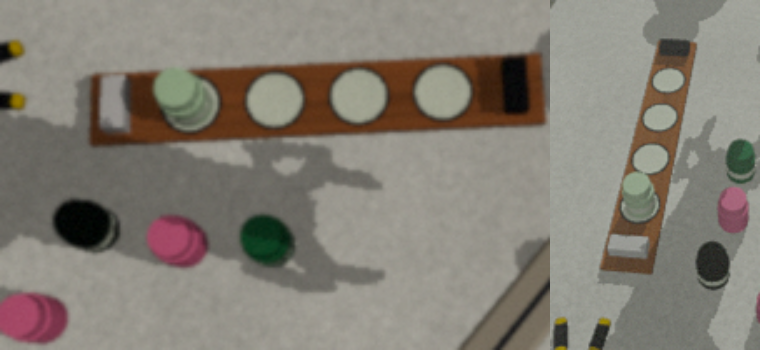

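View pics/wrist4.png

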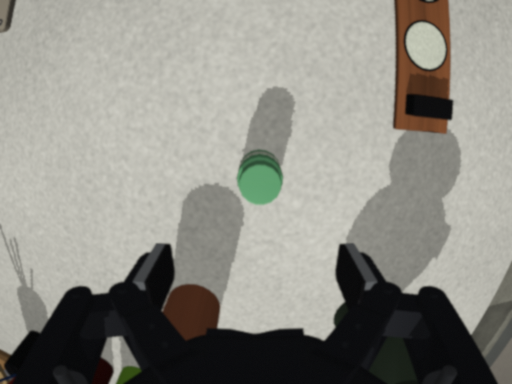

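```bash
cat >> h.py <<'E'
def overlay(C,x,y,out,z0=.01):
    o=[]
    for n in("top","side"):
        p=proj(C[n],[x,y,z0+.03])[0].astype(int); s=9
        im=C[n]["img"][p[1]-22:p[1]+23,p[0]-22:p[0]+23,::-1].astype(np.uint8)
        im=cv2.resize(im,None,fx=s,fy=s,interpolation=cv2.INTER_CUBIC)
        for r,z in((.023,0),(.023,.014),(.023,.027),(.023,.043),(.02,.062),(.031,None)):
            zz=z0+z if z is not None else .01
            q=(proj(C[n],ring(x,y,r,zz))-(p-22)+.5)*s
            cv2.polylines(im,[q.astype(int)],True,(0,0,255) if z is not None else (255,0,0),1)
        o.append(im)
    cv2.imwrite(out,np.hstack(o))
E
python3 - <<'E'
from h import *
from workcell import robot
C={n:robot.camera(n) for n in("top","side")}
overlay(C,.6063,.1741,"pics/ov1.png")
E
```

```text
(no output)
```

View pics/ov1.png

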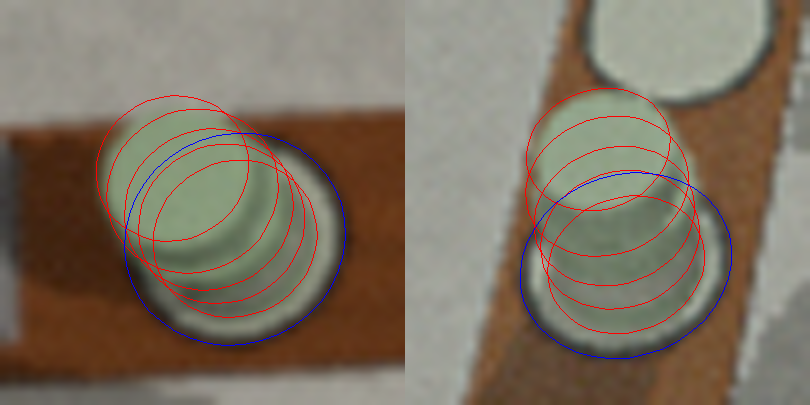

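The palest jar stands on mark_a, about 2 mm off centre, with the rim visible all round. Next is the light jar.

```bash
python3 -m creep '85 4 40 -1 0 0.003 -0.007;85 4 80 -1 0 0.003 -0.007;85 4 115 -1 0 0.003 -0.007;85 4 145 -1 0 0.003 -0.007;85 4 165 -1 0 0.003 -0.007;85 4 170 -1 0 0.003 -0.007;85 4 170 -1 0 0.003 -0.007;85 4 170 -1 0 0.003 -0.007;40 4 170 -1 0 0.003 -0.007;40 4 170 -1 0 0.003 -0.007;40 4 170 -1 0 0.003 -0.007;40 4 170 -1 0 0.003 -0.007;40 4 170 -1 0 0.003 -0.007;40 4 170 -1 0 0.003 -0.007;40 4 170 -1 0 0.003 -0.007;40 4 170 -1 0 0.003 -0.007' 40
python3 - <<'E'
from h import *
plan(.481,-.2595,.12)
E
```

```text
t: 11.37
tcp_pos: [0.4813, -0.2613, 0.0119]
tool_rot: [-1.569, -0.122, 0.118]
ft_force: [-1.3, 0.8, 6.4]
finger_gap: 0.0451
t 11.37 tcp [ 0.4813 -0.2613  0.0119] gap 0.0451 F [-1.3  0.8  6.4] yaw 8.77 ydown [ 0.002 -0.002 -1.   ]
shift mm [   0.2 -108.1    1.6] turn [ 0.002 -0.002  0.002]
```

```bash
python3 -m creep '40 0 -20 0 0 0 0;40 0 -50 0 0 0 0;40 0 -90 0 0 0 0;40 0 -110 0 0 0 0;40 0 -110 0 0 0 0;40 0 -110 0 0 0 0' 40
python3 - <<'E'
from h import *
plan(.6200,.0886,.122)
E
```

```text
t: 11.87
tcp_pos: [0.4815, -0.2614, 0.1224]
tool_rot: [-1.57, -0.123, 0.117]
ft_force: [-1.0, 0.5, -1.4]
finger_gap: 0.0451
t 11.87 tcp [ 0.4815 -0.2614  0.1224] gap 0.0451 F [-1.   0.5 -1.4] yaw 8.77 ydown [ 0.004 -0.003 -1.   ]
shift mm [190.2   0.  324.8] turn [ 0.003 -0.002  0.003]
```

```bash
python3 -m creep '40 19 0 32 0 0 0;40 38 0 64 0 0 0;40 57 0 96 0 0 0;40 76 0 128 0 0 0;40 95 0 160 0 0 0;40 114 0 192 0 0 0;40 133 0 224 0 0 0;40 152 0 256 0 0 0;40 171 0 290 0 0 0;40 184 0 314 0 0 0;40 190 0 325 0.002 -0.002 0.002;40 190 0 325 0.002 -0.002 0.002;40 190 0 325 0.002 -0.002 0.002;40 190 0 325 0.002 -0.002 0.002;40 190 0 325 0.002 -0.002 0.002'
python3 - <<'E'
from h import *
plan(.6200,.0886,.032)
E
```

```text
t: 13.12
tcp_pos: [0.6178, 0.0881, 0.1194]
tool_rot: [-1.566, -0.118, 0.123]
ft_force: [-0.4, -0.5, -0.7]
finger_gap: 0.0451
t 13.12 tcp [0.6178 0.0881 0.1194] gap 0.0451 F [-0.4 -0.5 -0.7] yaw 8.79 ydown [-0.004  0.001 -1.   ]
shift mm [ 2.5 87.4  0. ] turn [-0.002 -0.002 -0.003]
```

```bash
python3 -m creep '40 2 20 0 0 -0.002 -0.003;40 2 45 0 0 -0.002 -0.003;40 2 65 0 0 -0.002 -0.003;40 2 80 0 0 -0.002 -0.003;40 2 87 0 0 -0.002 -0.003;40 2 87 0 0 -0.002 -0.003;40 2 87 0 0 -0.002 -0.003;40 2 87 0 0 -0.002 -0.003'
python3 - <<'E'
from h import *
plan(.6200,.0886,.022)
E
```

```text
t: 13.78
tcp_pos: [0.6213, 0.0897, 0.0347]
tool_rot: [-1.565, -0.125, 0.12]
ft_force: [-0.7, -0.1, -0.6]
finger_gap: 0.0451
t 13.78 tcp [0.6213 0.0897 0.0347] gap 0.0451 F [-0.7 -0.1 -0.6] yaw 8.96 ydown [ 0.003  0.002 -1.   ]
shift mm [-1.5 12.7 -0.9] turn [-0.002  0.001  0.003]
```

```bash
python3 -m creep '40 -1 4 -1 0 0 0.002;40 -1 8 -1 0 0 0.002;40 -1 10.5 -1 0 0 0.002;40 -1 12.5 -1 0 0 0.002;40 -1 12.5 -1 0 0 0.002;40 -1 12.5 -1 0 0 0.002'
python3 - <<'E'
from h import *
plan(.6200,.0886,.021)
E
```

```text
t: 14.28
tcp_pos: [0.6196, 0.0891, 0.0219]
tool_rot: [-1.565, -0.123, 0.124]
ft_force: [-5.6, -0.1, 10.4]
finger_gap: 0.0452
t 14.28 tcp [0.6196 0.0891 0.0219] gap 0.0452 F [-5.6 -0.1 10.4] yaw 9.01 ydown [-0.001  0.002 -1.   ]
shift mm [ 0.3  0.9 -0.5] turn [-0.002  0.002 -0.001]
```

```bash
python3 -m creep '40 0 -0.7 0 0 0 0;60 0 -0.7 0 0 0 0;85 0 -0.7 0 0 0 0;85 0 -0.7 0 0 0 0;85 0 -0.7 0 0 0 0;85 0 -0.7 0 0 0 0;85 0 -0.7 0 0 0 0;85 0 -20 0 0 0 0;85 0 -60 0 0 0 0;85 0 -100 0 0 0 0;85 0 -140 0 0 0 0;85 0 -160 0 0 0 0;85 0 -160 0 0 0 0;85 0 -160 0 0 0 0'
python3 - <<'E'
from h import *
plan(.4735,.0717,.18)
E
```

```text
t: 15.45
tcp_pos: [0.6209, 0.0888, 0.1829]
tool_rot: [-1.565, -0.126, 0.121]
ft_force: [0.5, 0.0, -1.1]
finger_gap: 0.0849
t 15.45 tcp [0.6209 0.0888 0.1829] gap 0.0849 F [ 0.5  0.  -1.1] yaw 9.0 ydown [ 0.003  0.002 -1.   ]
shift mm [-148.3    2.4    6.2] turn [-0.002  0.002  0.003]
```

```bash
python3 -m creep '85 -148 0 6 0 0.002 0;85 -148 0 6 0 0.002 0;85 -148 0 6 0 0.002 0;85 -148 0 6 0 0.002 0;85 -148 0 6 0 0.002 0;85 -148 0 6 0 0.002 0;85 -148 0 6 0 0.002 0;85 -148 0 6 0 0.002 0'
python3 - <<'E'
from h import *
from workcell import robot
plan(.4735,.0717,.010)
C={}
for n in("wrist","top","side"):
    C[n]=c=robot.camera(n);cv2.imwrite(f"pics/{n}5.png",c["img"][:,:,::-1])
print(fish(C["wrist"],[.4735,.0717,.062]))
overlay(C,.6195,.0901,"pics/ov2.png")
E
```

```text
t: 16.12
tcp_pos: [0.4731, 0.0715, 0.1803]
tool_rot: [-1.565, -0.12, 0.123]
ft_force: [0.7, 0.0, 0.4]
finger_gap: 0.0851
t 16.12 tcp [0.4731 0.0715 0.1803] gap 0.0851 F [0.7 0.  0.4] yaw 8.88 ydown [-0.002  0.002 -1.   ]
shift mm [  0.7 170.3  -0.2] turn [-0.002 -0.    -0.001]
[254.9 184.4]
```

View pics/ov2.png

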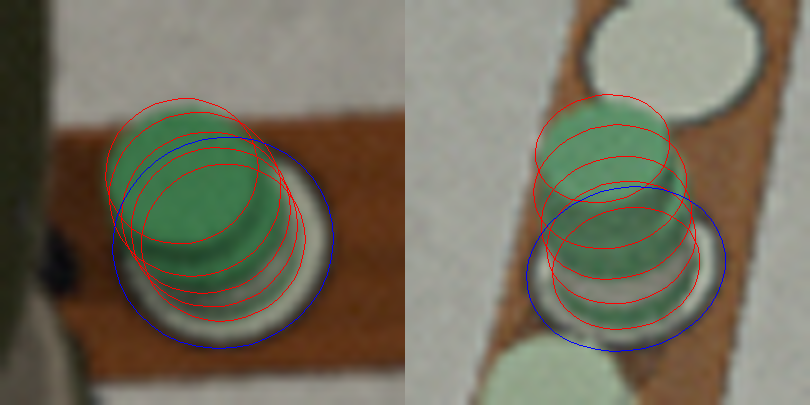

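View pics/wrist5.png

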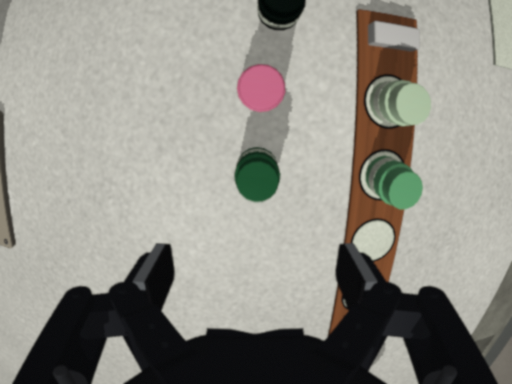

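The light jar is centred on mark_b to within about 1 mm. Next is the mid jar.

```bash
python3 -m creep '85 1 40 0 0 0 0;85 1 80 0 0 0 0;85 1 115 0 0 0 0;85 1 145 0 0 0 0;85 1 165 0 0 0 0;85 1 170 0 0 0 0;85 1 170 0 0 0 0;85 1 170 0 0 0 0;40 1 170 0 0 0 0;40 1 170 0 0 0 0;40 1 170 0 0 0 0;40 1 170 0 0 0 0;40 1 170 0 0 0 0;40 1 170 0 0 0 0;40 1 170 0 0 0 0;40 1 170 0 0 0 0' 40
python3 - <<'E'
from h import *
plan(.4735,.0717,.12)
E
python3 -m creep '40 0 -20 0 0 0 0;40 0 -50 0 0 0 0;40 0 -90 0 0 0 0;40 0 -110 0 0 0 0;40 0 -110 0 0 0 0;40 0 -110 0 0 0 0' 40
python3 - <<'E'
from h import *
plan(.6330,.006,.122)
E
```

```text
t: 17.6
tcp_pos: [0.4746, 0.072, 0.0124]
tool_rot: [-1.566, -0.123, 0.12]
ft_force: [-0.7, 0.2, 6.1]
finger_gap: 0.045
t 17.6 tcp [0.4746 0.072  0.0124] gap 0.045 F [-0.7  0.2  6.1] yaw 8.88 ydown [ 0.001  0.002 -1.   ]
shift mm [-9.000e-01 -1.076e+02  1.000e-01] turn [-0.002 -0.     0.002]
t: 18.1
tcp_pos: [0.4749, 0.0718, 0.1228]
tool_rot: [-1.566, -0.124, 0.119]
ft_force: [0.3, 0.7, -2.2]
finger_gap: 0.0448
t 18.1 tcp [0.4749 0.0718 0.1228] gap 0.0448 F [ 0.3  0.7 -2.2] yaw 8.88 ydown [ 0.003  0.002 -1.   ]
shift mm [146.1   1.1 -89.4] turn [-0.001 -0.     0.003]
```

```bash
python3 -m creep '40 30 0 -18 0 0 0;40 60 0 -36 0 0 0;40 90 0 -55 0 0 0;40 120 0 -74 0 0 0;40 140 0 -86 0 0 0;40 146 0 -89.5 0 0 0.001;40 146 0 -89.5 0 0 0.001;40 146 0 -89.5 0 0 0.001;40 146 0 -89.5 0 0 0.001'
python3 - <<'E'
from h import *
plan(.6330,.006,.034)
E
```

```text
t: 18.85
tcp_pos: [0.6298, 0.0065, 0.1191]
tool_rot: [-1.565, -0.118, 0.126]
ft_force: [-0.7, 0.7, -1.6]
finger_gap: 0.0447
t 18.85 tcp [0.6298 0.0065 0.1191] gap 0.0447 F [-0.7  0.7 -1.6] yaw 8.91 ydown [-0.005  0.002 -1.   ]
shift mm [ 3.5 85.1 -1.2] turn [-0.003  0.    -0.005]
```

```bash
python3 -m creep '40 3 20 -1 0 0 -0.004;40 3 45 -1 0 0 -0.004;40 3 65 -1 0 0 -0.004;40 3 78 -1 0 0 -0.004;40 3 85 -1 0 0 -0.004;40 3 85 -1 0 0 -0.004;40 3 85 -1 0 0 -0.004;40 3 85 -1 0 0 -0.004'
python3 - <<'E'
from h import *
plan(.6330,.006,.022)
E
```

```text
t: 19.52
tcp_pos: [0.6355, 0.0055, 0.0371]
tool_rot: [-1.566, -0.125, 0.118]
ft_force: [0.2, -0.5, -1.2]
finger_gap: 0.045
t 19.52 tcp [0.6355 0.0055 0.0371] gap 0.045 F [ 0.2 -0.5 -1.2] yaw 8.89 ydown [ 0.004  0.002 -1.   ]
shift mm [-2.4 15.1  0.9] turn [-0.001 -0.     0.004]
```

```bash
python3 -m creep '40 -2 5 1 0 0 0.003;40 -2 10 1 0 0 0.003;40 -2 13 1 0 0 0.003;40 -2 14.5 1 0 0 0.003;40 -2 14.5 1 0 0 0.003;40 -2 14.5 1 0 0 0.003'
python3 - <<'E'
from h import *
plan(.6330,.006,.022)
E
```

```text
t: 20.02
tcp_pos: [0.6324, 0.0062, 0.0224]
tool_rot: [-1.565, -0.121, 0.123]
ft_force: [-8.1, 0.1, 12.3]
finger_gap: 0.0446
t 20.02 tcp [0.6324 0.0062 0.0224] gap 0.0446 F [-8.1  0.1 12.3] yaw 8.89 ydown [-0.001  0.002 -1.   ]
shift mm [ 0.5  0.4 -0.3] turn [-0.002 -0.    -0.001]
```

```bash
python3 -m creep '40 0 -0.7 0 0 0 0;60 0 -0.7 0 0 0 0;85 0 -0.7 0 0 0 0;85 0 -0.7 0 0 0 0;85 0 -0.7 0 0 0 0;85 0 -0.7 0 0 0 0;85 0 -0.7 0 0 0 0;85 0 -20 0 0 0 0;85 0 -60 0 0 0 0;85 0 -100 0 0 0 0;85 0 -140 0 0 0 0;85 0 -160 0 0 0 0;85 0 -160 0 0 0 0;85 0 -160 0 0 0 0'
python3 - <<'E'
from h import *
plan(.4698,.247,.18)
E
```

```text
t: 21.18
tcp_pos: [0.6338, 0.0058, 0.1832]
tool_rot: [-1.566, -0.124, 0.119]
ft_force: [-0.9, 0.3, -0.5]
finger_gap: 0.085
t 21.18 tcp [0.6338 0.0058 0.1832] gap 0.085 F [-0.9  0.3 -0.5] yaw 8.88 ydown [ 0.003  0.002 -1.   ]
shift mm [-124.8    3.1  263.7] turn [-0.001 -0.     0.003]
```

```bash
python3 -m creep '85 -124 0 263.5 0 0 0;85 -124 0 263.5 0 0 0;85 -124 0 263.5 0 0 0;85 -124 0 263.5 0 0 0;85 -124 0 263.5 0 0 0;85 -124 0 263.5 0 0 0;85 -124 0 263.5 0 0 0;85 -124 0 263.5 0 0 0;85 -124 0 263.5 0 0 0;85 -124 0 263.5 0 0 0;85 -124 0 263.5 0 0 0;85 -124 0 263.5 0 0 0'
python3 - <<'E'
from h import *
from workcell import robot
plan(.4698,.247,.011)
C={}
for n in("wrist","top","side"):
    C[n]=c=robot.camera(n);cv2.imwrite(f"pics/{n}6.png",c["img"][:,:,::-1])
print(fish(C["wrist"],[.4698,.247,.062]))
overlay(C,.6328,.006,"pics/ov3.png")
E
```

```text
t: 22.18
tcp_pos: [0.4698, 0.2458, 0.1809]
tool_rot: [-1.566, -0.119, 0.122]
ft_force: [0.3, 0.2, 0.0]
finger_gap: 0.085
t 22.18 tcp [0.4698 0.2458 0.1809] gap 0.085 F [0.3 0.2 0. ] yaw 8.77 ydown [-0.002  0.001 -1.   ]
shift mm [  0.5 169.9   1. ] turn [-0.001 -0.002 -0.002]
[254.7 183. ]
```

View pics/ov3.png

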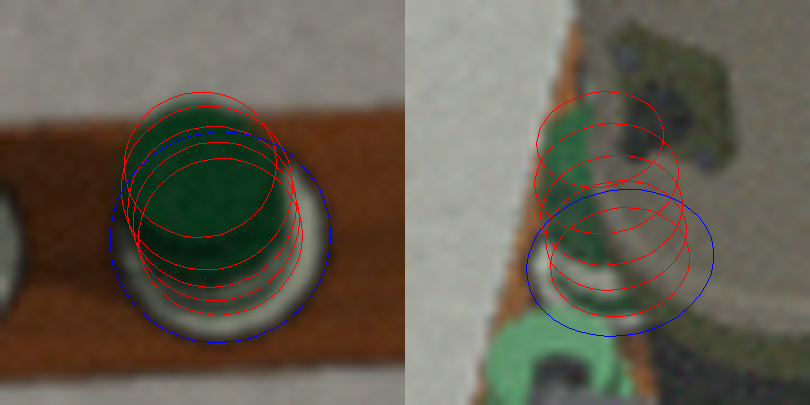

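View pics/wrist6.png

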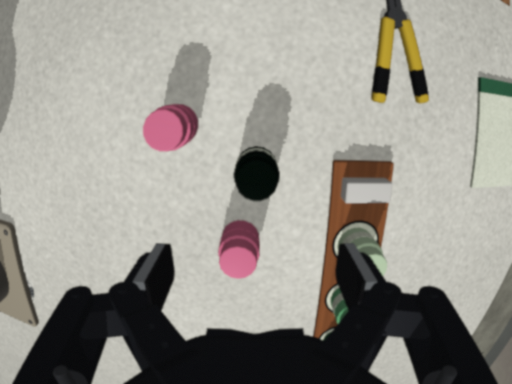

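The mid jar is centred on mark_c. The near-black jar is below the gripper at about (257,177), and both pink jars are clear of the fingers.

```bash
python3 -m creep '85 0.5 40 1.5 0 -0.002 0;85 0.5 80 1.5 0 -0.002 0;85 0.5 115 1.5 0 -0.002 0;85 0.5 145 1.5 0 -0.002 0;85 0.5 165 1.5 0 -0.002 0;85 0.5 169.5 1.5 0 -0.002 0;85 0.5 169.5 1.5 0 -0.002 0;85 0.5 169.5 1.5 0 -0.002 0;40 0.5 169.5 1.5 0 -0.002 0;40 0.5 169.5 1.5 0 -0.002 0;40 0.5 169.5 1.5 0 -0.002 0;40 0.5 169.5 1.5 0 -0.002 0;40 0.5 169.5 1.5 0 -0.002 0;40 0.5 169.5 1.5 0 -0.002 0;40 0.5 169.5 1.5 0 -0.002 0;40 0.5 169.5 1.5 0 -0.002 0' 40
python3 - <<'E'
from h import *
plan(.4698,.247,.12)
E
python3 -m creep '40 0 -20 0 0 0 0;40 0 -50 0 0 0 0;40 0 -90 0 0 0 0;40 0 -110 0 0 0 0;40 0 -110 0 0 0 0;40 0 -110 0 0 0 0' 40
python3 - <<'E'
from h import *
plan(.6465,-.078,.122)
E
```

```text
t: 23.67
tcp_pos: [0.4705, 0.2494, 0.0138]
tool_rot: [-1.565, -0.124, 0.122]
ft_force: [-1.2, -0.8, 6.5]
finger_gap: 0.045
t 23.67 tcp [0.4705 0.2494 0.0138] gap 0.045 F [-1.2 -0.8  6.5] yaw 9.0 ydown [ 0.001  0.003 -1.   ]
shift mm [  -0.9 -106.2   -2. ] turn [-0.003  0.002  0.002]
t: 24.17
tcp_pos: [0.4708, 0.2493, 0.1242]
tool_rot: [-1.564, -0.126, 0.121]
ft_force: [1.0, -0.4, -1.0]
finger_gap: 0.0445
t 24.17 tcp [0.4708 0.2493 0.1242] gap 0.0445 F [ 1.  -0.4 -1. ] yaw 9.0 ydown [ 0.003  0.003 -1.   ]
shift mm [ 122.3    1.6 -350.8] turn [-0.003  0.002  0.003]
```

```bash
python3 -m creep '40 12 0 -35 0 0 0;40 24 0 -70 0 0 0;40 36 0 -105 0 0 0;40 49 0 -140 0 0 0;40 61 0 -175 0 0 0;40 73 0 -210 0 0 0;40 86 0 -245 0 0 0;40 98 0 -280 0 0 0;40 110 0 -315 0 0 0;40 119 0 -340 0 0 0;40 122.5 0 -349.5 -0.003 0.002 0.001;40 122.5 0 -349.5 -0.003 0.002 0.001;40 122.5 0 -349.5 -0.003 0.002 0.001;40 122.5 0 -349.5 -0.003 0.002 0.001;40 122.5 0 -349.5 -0.003 0.002 0.001'
python3 - <<'E'
from h import *
plan(.6465,-.0765,.036)
E
```

```text
t: 25.42
tcp_pos: [0.6443, -0.0756, 0.1207]
tool_rot: [-1.568, -0.121, 0.125]
ft_force: [-1.1, 0.5, -1.4]
finger_gap: 0.0446
t 25.42 tcp [ 0.6443 -0.0756  0.1207] gap 0.0446 F [-1.1  0.5 -1.4] yaw 8.97 ydown [-0.003 -0.001 -1.   ]
shift mm [ 2.3 84.6 -1.2] turn [ 0.     0.001 -0.003]
```

```bash
python3 -m creep '40 2 20 -1 0 0 -0.002;40 2 45 -1 0 0 -0.002;40 2 65 -1 0 0 -0.002;40 2 78 -1 0 0 -0.002;40 2 84 -1 0 0 -0.002;40 2 84 -1 0 0 -0.002;40 2 84 -1 0 0 -0.002;40 2 84 -1 0 0 -0.002'
python3 - <<'E'
from h import *
plan(.6465,-.0765,.024)
E
```

```text
t: 26.08
tcp_pos: [0.6483, -0.0781, 0.0391]
tool_rot: [-1.569, -0.124, 0.12]
ft_force: [1.1, 0.7, -0.6]
finger_gap: 0.0453
t 26.08 tcp [ 0.6483 -0.0781  0.0391] gap 0.0453 F [ 1.1  0.7 -0.6] yaw 8.9 ydown [ 0.003 -0.001 -1.   ]
shift mm [-1.6 15.1  1.9] turn [ 0.002 -0.     0.003]
```

```bash
python3 -m creep '40 -1 5 2 0 0 0.002;40 -1 10 2 0 0 0.002;40 -1 13 2 0 0 0.002;40 -1 14.5 2 0 0 0.002;40 -1 14.5 2 0 0 0.002;40 -1 14.5 2 0 0 0.002'
python3 - <<'E'
from h import *
plan(.6465,-.0765,.024)
E
```

```text
t: 26.58
tcp_pos: [0.646, -0.0763, 0.0238]
tool_rot: [-1.569, -0.12, 0.123]
ft_force: [-3.9, 0.7, 8.7]
finger_gap: 0.045
t 26.58 tcp [ 0.646  -0.0763  0.0238] gap 0.045 F [-3.9  0.7  8.7] yaw 8.88 ydown [-0.002 -0.001 -1.   ]
shift mm [ 0.5 -0.2 -0.2] turn [ 0.001 -0.    -0.002]
```

```bash
python3 -m creep '40 0 -0.7 0 0 0 0;60 0 -0.7 0 0 0 0;85 0 -0.7 0 0 0 0;85 0 -0.7 0 0 0 0;85 0 -0.7 0 0 0 0;85 0 -0.7 0 0 0 0;85 0 -0.7 0 0 0 0;85 0 -20 0 0 0 0;85 0 -60 0 0 0 0;85 0 -100 0 0 0 0;85 0 -140 0 0 0 0;85 0 -180 0 0 0 0;85 -40 -200 -10 0 0 0;85 -80 -200 -40 0 0 0;85 -120 -200 -70 0 0 0;85 -160 -200 -100 0 0 0;85 -180 -200 -130 0 0 0;85 -180 -200 -160 0 0 0;85 -180 -200 -160 0 0 0;85 -180 -200 -160 0 0 0'
python3 - <<'E'
from h import *
from workcell import robot
C={}
for n in("top","side"):
    C[n]=c=robot.camera(n);cv2.imwrite(f"pics/{n}7.png",c["img"][:,:,::-1])
for i,(x,y) in enumerate([(.6063,.1741),(.6195,.0901),(.6328,.006),(.646,-.078)]): overlay(C,x,y,f"pics/f{i}.png")
a=[cv2.imread(f"pics/f{i}.png") for i in range(4)]
cv2.imwrite("pics/fin.png",cv2.resize(np.vstack([np.hstack(a[:2]),np.hstack(a[2:])]),(796,398)))
cv2.imwrite("pics/ts7.png",cv2.resize(np.hstack([cv2.imread("pics/top7.png"),cv2.imread("pics/side7.png")]),(800,300)))
E
```

```text
t: 28.25
tcp_pos: [0.4921, -0.2645, 0.2234]
tool_rot: [-1.569, -0.117, 0.12]
ft_force: [0.5, 0.6, -0.3]
finger_gap: 0.0851
```

View pics/fin.png

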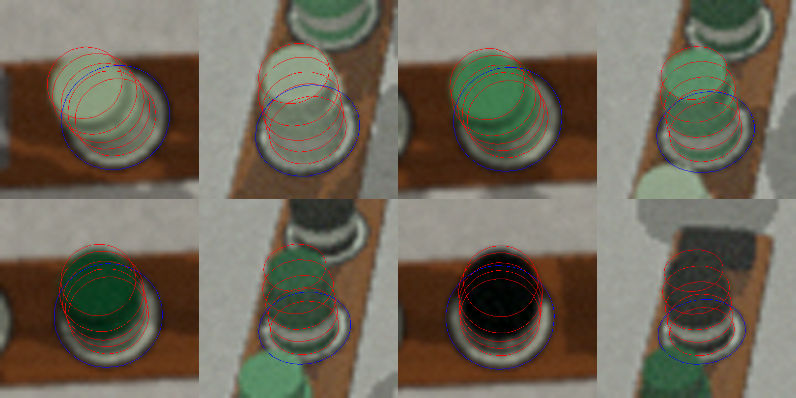

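View pics/ts7.png

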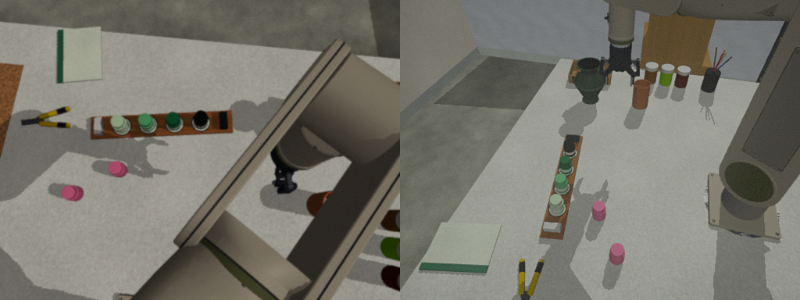

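View pics/f0.png

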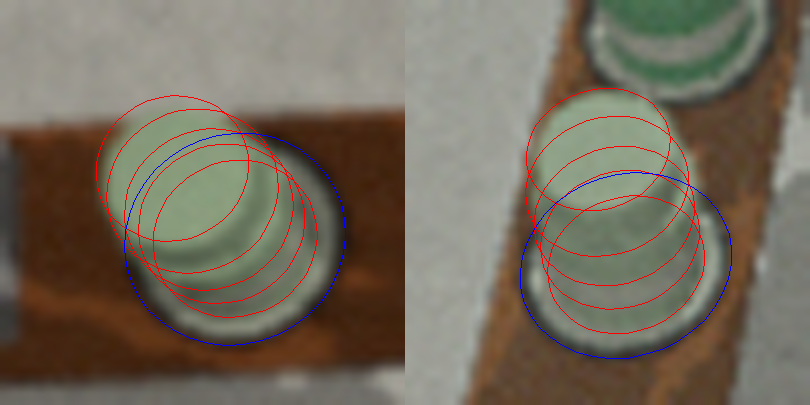

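Run:
```python
from workcell import robot
print(robot.hand_in())
```

```text
the job is handed in; nothing more can be done
None
```

I moved the four green jars onto the board in order and handed the job in at about 28 s of the 102 s allowed. From the white block to the black block they stand palest, light, mid and darkest, on marks a, b, c and d.

- **Position:** The last top and side pictures show all four jars upright on their marks. Held against the projected outlines, the palest is about 2–2.5 mm off centre and the others about 1–2 mm.
- **Contact:** The gripper was open and well clear of every jar at hand-in. The highest force reading I saw was about 15 N, as the mid jar touched down.
- **Bystanders:** The vase and both pink look-alikes looked undisturbed in the final pictures. I did not measure their positions again afterwards.
- **Disagreements:** The wrist camera showed the lids 2.5–4 pixels from the predicted position, and roughly 6 for the darkest. I took this for its calibration error and went by the top and side cameras. After placing, the automatic fit for the palest jar was unreliable because the mark has a similar colour, so I judged that one by the overlay.

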